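# Open the sliding-lid medicine box and stock it

### The job

Stock the medicine box: lift the front end of its sliding lid over the stop lip, draw the lid out of its grooves and lay it flat on the desk with its grip bar up. Then put all the vials from the desk into the box's narrow compartment and all the syringes into its wide one, lying down. Leave the pen and the highlighter where they are.

Things in the scene. Friction and masses are not known exactly. Their poses are not given: they have to be found in the camera images.
- drug_box: White plastic box, fixed to the desk, empty, 148 mm (its x) by 210 (y) by 71 high; origin at the centre of its underside. Its -y end (robot's right) is the front, where the lid comes out. Floor 4 mm thick; side walls 10 mm thick up to a ledge at z = 56 mm on which the lid lies; outside it 3 mm cheeks rise to 71 mm and guide the lid with 2 mm play each side.
- lip_top (a point): Middle of the top of the stop lip on the front wall: box y -105 to -99 mm, top at z = 61 mm, 5 mm above the ledge; it blocks the lid while that lies flat, front edge 2.5 mm behind it. Raise the lid's front end by 6 to 11 mm, its rear end staying down, and it passes over the lip.
- rail_end (a point): Between the front ends of the two cover rails. These roof the grooves over the rear 85 mm of the box only (box y +20 to +105 mm), undersides at z = 65 mm, so the 4 mm lid has 5 mm of upward play there. Once drawn forward by more than 80 mm the lid is out from under them and can be lifted off.
- wide_floor (a point): Centre of the inner floor of the wide compartment (78 mm across box x, 198 mm along box y, on the robot's side of the box, box x -64 to +14 mm). The 4 mm divider is 52 mm high.
- narrow_floor (a point): Centre of the inner floor of the narrow compartment (46 mm across box x, from +18 to +64 mm, 198 mm along box y, on the far side of the box).
- lid_grip (a point): Centre of the grip bar on the loose grey lid (138 by 193 by 4 mm, about 90 g). The bar is 56 mm long across the lid (lid x), 12 mm thick (lid y), and stands 26 mm above the lid's top face; this point is 13 mm above that face, 17 mm above the lid's underside, and 21.5 mm behind the lid's front edge. Axes as the box's when closed: -y is toward the lid's front edge, z up.
- lid_tail (a point): Middle of the lower rear edge of the lid, 171.5 mm behind the grip bar along lid +y, at the height of its underside. The desk straight ahead of the robot and to the right of the box has clear room to lay the lid, nearer than the vials; things not listed here stand along the edges of the desk.
- highlighter_mid (a point): Centre of a highlighter lying on the desk, 17 by 118 by 18 mm, long along its y: a bystander, not to be moved.
- pen_mid (a point): Centre of a ball pen lying at the far edge of the desk, 11 by 145 by 9 mm, long along its y: a bystander, not to be moved.
- vial_a_mid (a point): Centre of a medicine vial, 22 mm across and 47 mm high, about 25 g, upright on the desk at the start; its z axis is the vial's axis. May be absent.
- vial_b_mid (a point): Centre of a medicine vial, 22 mm across and 47 mm high, about 25 g, upright on the desk at the start; its z axis is the vial's axis. May be absent.
- vial_c_mid (a point): Centre of a medicine vial, 22 mm across and 47 mm high, about 25 g, upright on the desk at the start; its z axis is the vial's axis. May be absent.
- vial_d_mid (a point): Centre of a medicine vial, 22 mm across and 47 mm high, about 25 g, upright on the desk at the start; its z axis is the vial's axis. May be absent.
- syringe_a_mid (a point): Centre of the barrel (12 mm thick, 8 mm above the desk) of a capped syringe, 170 mm long, about 12 g, lying flat; its y axis runs along the syringe toward the plunger, reaching 73 mm that way and 97 mm toward the needle cap. Grasp across the barrel, which reaches 41 mm either way; finger flange 24 mm wide, 42 mm toward the plunger. May be absent.
- syringe_b_mid (a point): Centre of the barrel (12 mm thick, 8 mm above the desk) of a capped syringe, 170 mm long, about 12 g, lying flat; its y axis runs along the syringe toward the plunger, reaching 73 mm that way and 97 mm toward the needle cap. Grasp across the barrel, which reaches 41 mm either way; finger flange 24 mm wide, 42 mm toward the plunger. May be absent.
- syringe_c_mid (a point): Centre of the barrel (12 mm thick, 8 mm above the desk) of a capped syringe, 170 mm long, about 12 g, lying flat; its y axis runs along the syringe toward the plunger, reaching 73 mm that way and 97 mm toward the needle cap. Grasp across the barrel, which reaches 41 mm either way; finger flange 24 mm wide, 42 mm toward the plunger. May be absent.
There are look-alikes about, which are no part of the job. What is shaped like the part that bears vial_a_mid but purple or red is not meant.

How it is judged (in metres and radians):
On the way, in this order (a step that is already met when the one before it is completed fails the run):
1. the lid's front end has been lifted over the stop lip and drawn out by 30 mm or more (y of lid_grip in the frame of drug_box below -0.105 m and z of lid_grip in the frame of drug_box above 0.074 m), for 0.05 s.
2. the lid lies flat on the desk, grip bar up (height (world z) of lid_tail below 0.008 m and angle between lid_tail's own z axis and vertical below 0.06 rad and height (world z) of lid_grip below 0.026 m and linear speed of box_lid below 0.03 m/s), for 0.2 s.
At the end, for the whole second after the job is handed in: Lid flat on the desk (3 degrees, 8 mm), bar up; every vial present in the narrow compartment, every syringe present in the wide one with its barrel within 20 degrees of level, their centres between the walls and less than 56 mm above the box's underside; all at rest (all of step 2 and x of vial_a_mid in the frame of drug_box between 0.016 and 0.066 m and y of vial_a_mid in the frame of drug_box between -0.099 and 0.099 m and z of vial_a_mid in the frame of drug_box between 0 and 0.056 m and linear speed of each of vial_a, vial_b, vial_c, vial_d, syringe_a, syringe_b, syringe_c below 0.03 m/s and x of vial_b_mid in the frame of drug_box between 0.016 and 0.066 m and y of vial_b_mid in the frame of drug_box between -0.099 and 0.099 m and z of vial_b_mid in the frame of drug_box between 0 and 0.056 m and x of vial_c_mid in the frame of drug_box between 0.016 and 0.066 m and y of vial_c_mid in the frame of drug_box between -0.099 and 0.099 m and z of vial_c_mid in the frame of drug_box between 0 and 0.056 m and x of vial_d_mid in the frame of drug_box between 0.016 and 0.066 m and y of vial_d_mid in the frame of drug_box between -0.099 and 0.099 m and z of vial_d_mid in the frame of drug_box between 0 and 0.056 m and x of syringe_a_mid in the frame of drug_box between -0.066 and 0.016 m and y of syringe_a_mid in the frame of drug_box between -0.099 and 0.099 m and z of syringe_a_mid in the frame of drug_box between 0 and 0.056 m and angle between syringe_a_mid's own y axis and vertical between 1.22 and 1.92 rad and x of syringe_b_mid in the frame of drug_box between -0.066 and 0.016 m and y of syringe_b_mid in the frame of drug_box between -0.099 and 0.099 m and z of syringe_b_mid in the frame of drug_box between 0 and 0.056 m and angle between syringe_b_mid's own y axis and vertical between 1.22 and 1.92 rad and x of syringe_c_mid in the frame of drug_box between -0.066 and 0.016 m and y of syringe_c_mid in the frame of drug_box between -0.099 and 0.099 m and z of syringe_c_mid in the frame of drug_box between 0 and 0.056 m and angle between syringe_c_mid's own y axis and vertical between 1.22 and 1.92 rad); the robot touches nothing.
It fails at once if the pen is moved by more than 40 mm (distance of pen_mid from where it was at the start of the episode above 0.04 m).
It fails at once if the highlighter is moved by more than 40 mm (distance of highlighter_mid from where it was at the start of the episode above 0.04 m).
Of vial_a, vial_b, vial_c, vial_d only 3 to 3 are there at a start; the rules pass over those that are not, and their reading is None.
Of syringe_a, syringe_b, syringe_c only 2 to 3 are there at a start; the rules pass over those that are not, and their reading is None.
At some moment in a run one of vial_a, vial_b, vial_c, vial_d, syringe_a, syringe_b, syringe_c may be knocked a few centimetres aside while the robot is not near it.
Once in a run the grip may slacken for a moment while it holds something.
It also fails if it takes over 208 s, if anything falls off the work surface, if the arm or the gripper's body presses on something with over 40 N, if the wrist force passes 120 N, or if a joint passes its speed limit or range.

### The arm

A 7-joint arm with a two-finger parallel gripper is mounted at the origin on the work surface; the furniture and walls round the work are solid. World frame = base frame: x ahead of the robot, y to its left, z up, the work surface at z = 0. Lengths are in mm, angles in rad, forces in N, time in s.
With the tool pointing down it reaches from about 400 to 900 mm from the base axis. Payload 5.5 kg.
Tool frame: the origin (TCP) lies at the very end of the fingers, on their centre line; the grasp point (between the pads) lies manip.tcp_to_grasp behind it (manip.tcp_to_grasp is the distance from the TCP to the grasp point, in mm); z points along the fingers, y is the line along which they close (so a half turn about z gives the same grasp; the last joint's range is limited). The gripper opens to 85 mm and grips with 20 to 120 N. Pads are 22 mm wide; open, the fingers measure 114 mm over their backs; the gripper's body (76 mm by 85 mm) begins 54 mm behind the grasp point. The pads swing forward as they close: fully open they stand 13 mm farther back than shut.
Start: joints at [-0.869, 0.501, -0.427, 1.55, 0.221, 1.138, -0.21], TCP at [276.119, 588.437, 231.31] pointing down, gripper open.
Joint ranges: [-2.88, 2.88], [-0.31, 2.03], [-1.54, 1.56], [0.2, 2.42], [-1.41, 4.55], [0.19, 2.02], [-2.57, 2.57]. Speed limits (rad/s): [2.57, 2.57, 3.14, 3.14, 3.14, 3.14, 3.14].

### API

Orientations are given as a unit quaternion [x, y, z, w].
In Python, from cell import manip, hand, kinematics, eyes, ticket, telemetry gives the robot as it stands. Calls block until the motion is done:
- manip.move_ptp(position, orientation): joint-space move of the TCP to a pose.
- manip.movel(position, rot=None, rate=150, guard=None): straight line of the TCP; rot=None keeps the orientation; rate is the mean speed in mm/s. With guard (N) it stops when the force on the tool has changed by that much, and returns True; else False.
- manip.move_j(angles): joint-space move.
- hand.grip(opening): finger opening in mm; the grip force is fixed at half the most; returns when the fingers have stopped.
- manip.pause(seconds).
- kinematics.inverse_kinematics(position, orientation): joint angles nearest the present ones, or None.
- eyes.capture(name): name is "scene" or "top"; returns a dict with "color" (420x560x3 uint8, red, green, blue), "intrinsics" (3x3 intrinsics, pixels), "D" ([k1, k2, p1, p2, k3] as OpenCV has them; the pictures are not rectified), "position" and "rotation" of the camera in the world. Camera axes: x right, y down, z forward; pixel columns grow to the right and rows downward; lengths in mm; the calibration is good to about 2 mm. A picture is of the moment at which its call begins. There is no depth.
A pose or a line that the arm cannot do raises manip.MotionError and nothing moves.
- ticket.job_done(): hands the job in; it is judged then, once.
Readings, each from a call of its own:
- telemetry.read_time(): time.
- telemetry.read_joints(): joint angles.
- telemetry.read_qvel(): joint speeds.
- telemetry.read_effort(): joint torques, N m.
- telemetry.read_ee_pos(): TCP position.
- telemetry.read_eef_rot(): TCP orientation.
- telemetry.read_ft_force(): force on the tool from outside, world axes, zero at the start.
- telemetry.read_wrist_torque(): the same for the moment, N m.
- telemetry.read_gripper_width(): finger opening in mm.
- telemetry.read_gripper_force(): force on a finger pad.
Only numpy, scipy, OpenCV 4.12 (cv2) and the standard library are available. Lean on these libraries where they do the work, as an engineer would, in place of code of your own. Each camera call takes 0.05 s, during which the arm holds its last target. There are 200 camera calls.

## Working session

There is one attempt and no reset: what is moved stays moved. The work goes in short steps, each a Python script; the robot and the scene stay as the last script left them, time stands still between calls to the robot, and variables do not carry over. Pictures are saved under pics/ and viewed, at most 14 in all, crops included, and the job is handed in when it is done.

```bash
ls; mkdir -p pics; python3 - <<'E'
from cell import manip, hand, kinematics, eyes, ticket, telemetry
import cv2,numpy as np
for n in("scene","top"):
    c=eyes.capture(n); cv2.imwrite(f"pics/{n}0.png",c["color"][:,:,::-1]); print(n,c["intrinsics"],c["D"],c["position"],c["rotation"])
    np.savez(f"{n}0.npz",**c)
print(manip.tcp_to_grasp,telemetry.read_time(),telemetry.read_eef_rot(),telemetry.read_ee_pos())
E
```

```text
pics
scene [[391.40674123   0.         274.59457634]
 [  0.         391.40674123 207.88826549]
 [  0.           0.           1.        ]] [-0.02889779  0.          0.          0.          0.        ] [ -91.70802474 -406.63083143  661.00800383] [ 0.80711596 -0.42481682  0.18950162 -0.36357067]
top [[431.07338003   0.         278.62359011]
 [  0.         431.07338003 213.38557156]
 [  0.           0.           1.        ]] [-0.07983079  0.          0.          0.          0.        ] [ 324.98053563  -32.36640597 1041.52497115] [-0.70413197  0.70682392 -0.05685682  0.0369515 ]
18.700000000000003 0.1 [ 2.17621433e-01  9.76032851e-01 -8.55271034e-04 -2.31513903e-04] [275.94127972 587.83478212 230.32838806]
```

View pics/scene0.png

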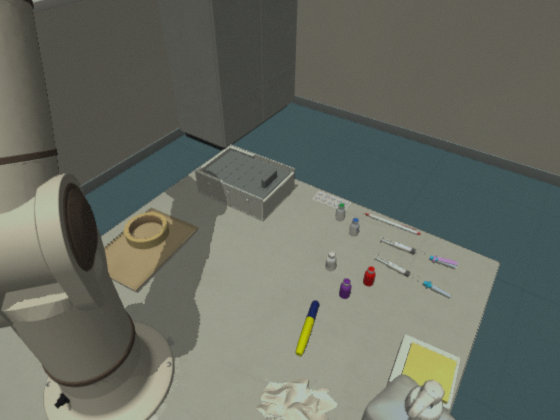

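View pics/top0.png

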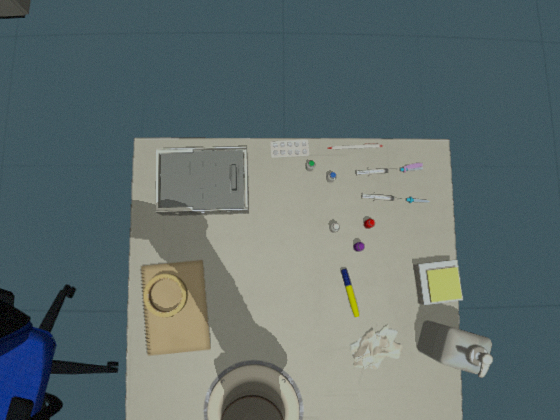

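Scene and top both show: box at top (157–248, 147–213), vials with green (311,165), blue (331,176) and white (335,226) caps. Red and purple look-alikes are at (369,223) and (359,246), the syringes around (356–425, 165–200), the pen at (355,146) and the highlighter at (350,292). I'll zoom in on the syringes and box.

```bash
cat > h.py <<'E'
from cell import manip, hand, kinematics, eyes, ticket, telemetry
import cv2,numpy as np
from scipy.spatial.transform import Rotation as R
def ray(c,uv,z):
    p=cv2.undistortPoints(np.float64(uv).reshape(-1,1,2),c["intrinsics"],np.float64(c["D"])).reshape(-1,2)
    d=R.from_quat(c["rotation"]).apply(np.c_[p,np.ones(len(p))]); o=np.array(c["position"])
    return o+d*((z-o[2])/d[:,2])[:,None]
def proj(c,P):
    r=R.from_quat(c["rotation"]).inv(); P=np.float64(P).reshape(-1,3)
    return cv2.projectPoints(r.apply(P-c["position"]),np.zeros(3),np.zeros(3),c["intrinsics"],np.float64(c["D"]))[0].reshape(-1,2)
def tool(yaw,pitch=0):
    """tool down; yaw = direction (rad, world) of tool y axis"""
    s=np.array([np.cos(yaw),np.sin(yaw),0]); z=np.array([0,0,-1.]); x=np.cross(s,z)
    return R.from_matrix(np.c_[x,s,z])
E
python3 - <<'E'
from h import *
t=dict(np.load("top0.npz")); s=dict(np.load("scene0.npz"))
a=cv2.resize(t["color"][135:255,290:440],None,fx=5,fy=5,interpolation=cv2.INTER_CUBIC)
cv2.imwrite("pics/a.png",a[:,:,::-1])
b=cv2.resize(t["color"][135:225,145:265],None,fx=6,fy=6,interpolation=cv2.INTER_CUBIC)
cv2.imwrite("pics/b.png",b[:,:,::-1])
E
```

```text
(no output)
```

View pics/a.png

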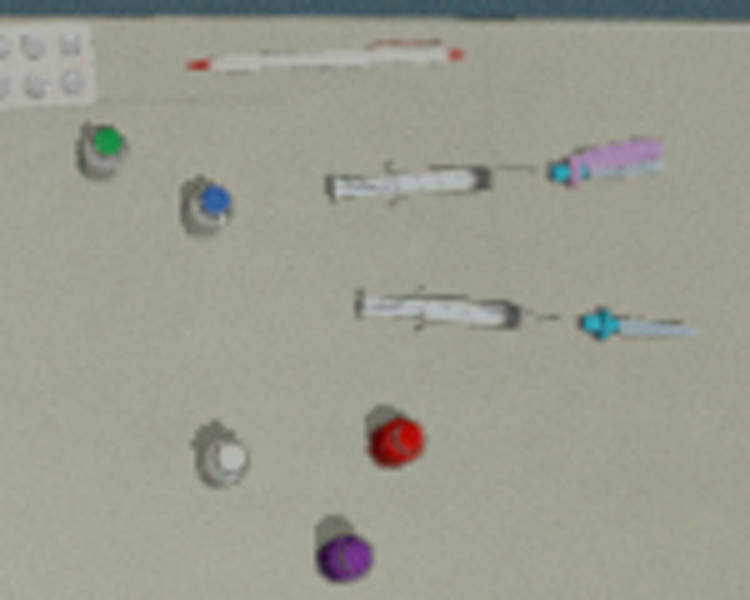

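View pics/b.png

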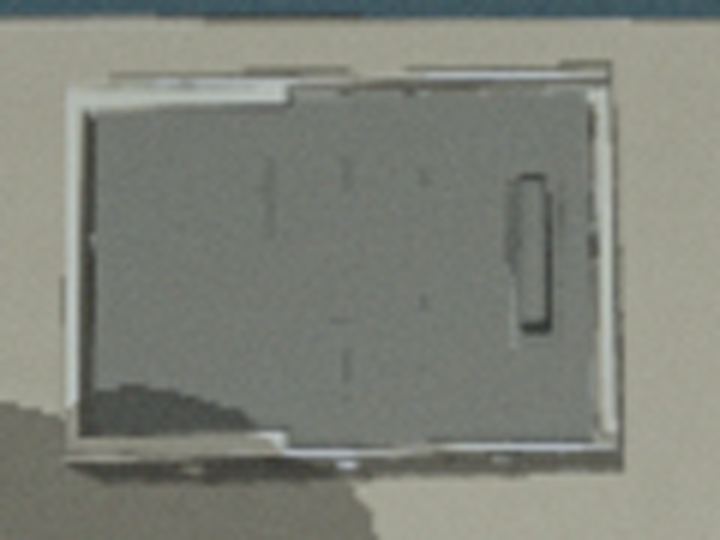

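Crop a: the syringes are two, with flanges at (392,183) and (420,308) in the crop, caps pointing right (-y), and mid barrel about 87 crop px beyond each flange. Crop b: the grip bar's top is centred near (534,252) and the box edges are almost parallel to the image axes.

```bash
python3 - <<'E'
from h import *
t=dict(np.load("top0.npz")); s=dict(np.load("scene0.npz"))
A=lambda x,y:(290+(x+.5)/5-.5,135+(y+.5)/5-.5)
B=lambda x,y:(145+(x+.5)/6-.5,135+(y+.5)/6-.5)
g=ray(t,[B(534,252)],86)[0]; print("grip top",g)
print("box rear corners z71",ray(t,[B(66,88),B(66,450)],71), "lid right edge z60",ray(t,[B(590,92),B(590,440)],60))
print("bar ends",ray(t,[B(545,176),B(549,330)],86))
# vials caps z=47 from colour masks
im=t["color"]; hsv=cv2.cvtColor(im,cv2.COLOR_RGB2HSV)
for n,m in dict(green=cv2.inRange(hsv,(50,120,60),(85,255,255)),blue=cv2.inRange(hsv,(102,140,100),(120,255,255))).items():
    m[:, :290]=0; m[:140]=0; m[250:]=0; k=cv2.moments(m,True); c=(k["m10"]/k["m00"],k["m01"]/k["m00"]); print(n,k["m00"],c,ray(t,[c],47))
print("white",ray(t,[A(231,458)],47))
for n,f,p,e in(("s1",(392,183),(330,188),(663,150)),("s2",(420,308),(359,304),(695,331))):
    F,P,E=ray(t,[A(*f),A(*p),A(*e)],8); d=(E-P)/np.linalg.norm(E-P); print(n,F,P,E,np.linalg.norm(E-P),"mid",F+42*d,P+73*d,E-97*d,"yaw dir",np.degrees(np.arctan2(*d[[1,0]])))
print("vials bottoms green/blue/white/red/purple pos", ray(t,[A(*q) for q in((105,143),(213,203),(231,458),(407,437),(357,552))],47))
print("hl",ray(t,[(345,269),(357,316)],9),"pen",ray(t,[A(190,65),A(462,55)],5),"blister",ray(t,[A(94,22),A(94,105)],3))
# overlay
for yaw in (0,):
  bx=lambda P,yaw=yaw:np.array([g[0],g[1],0])+R.from_euler("z",yaw).apply(np.array(P)+[0,75,0])
  pts=bx([(i*74,j*105,z) for i in(-1,1) for j in(-1,1) for z in(0,71)])
  for c,n,(x,y,w,h),k in((t,"top",(140,130,120,100),6),(s,"scene",(180,140,130,90),6)):
    im=cv2.resize(c["color"][y:y+h,x:x+w],None,fx=k,fy=k,interpolation=cv2.INTER_CUBIC)[:,:,::-1].copy()
    for P in (pts, bx([(i*28,-75+j*6,86) for i in(-1,1) for j in(-1,1)])):
      for u in proj(c,P): cv2.circle(im,tuple(int(v) for v in (u-[x,y]+.5)*k),3,(0,0,255),-1)
    cv2.imwrite(f"pics/o{n}.png",im)
a,b=[cv2.imread(f"pics/o{n}.png") for n in("top","scene")]
a=cv2.resize(a,(400,int(a.shape[0]*400/a.shape[1])));b=cv2.resize(b,(400,int(b.shape[0]*400/b.shape[1])))
h=max(a.shape[0],b.shape[0]);cv2.imwrite("pics/ov.png",np.hstack([cv2.copyMakeBorder(q,0,h-q.shape[0],0,0,0) for q in(a,b)]))
E
```

```text
grip top [536.67137215  41.64350956  86.        ]
box rear corners z71 [[605.20694003 224.50931343  71.        ]
 [463.83761551 219.45386397  71.        ]] lid right edge z60 [[606.3082626   22.44369983  60.        ]
 [468.885772    21.57239146  60.        ]]
bar ends [[566.04924841  37.77354987  86.        ]
 [506.78886205  35.74546592  86.        ]]
green 19.0 (311.1578947368421, 162.8421052631579) [[ 578.71021616 -138.7782341    47.        ]]
blue 18.0 (332.77777777777777, 174.5) [[ 550.5090332  -189.73261466   47.        ]]
white [[ 427.383094   -193.99213748   47.        ]]
s1 [ 567.98579243 -284.00707454    8.        ] [ 565.33135044 -252.8630381     8.        ] [ 585.65305494 -422.63260795    8.        ] 170.98151514002342 mid [ 572.97762789 -325.70937159    8.        ] [ 574.00763587 -325.34560201    8.        ] [ 574.12429211 -326.32016001    8.        ] yaw dir -83.17407643024991
s2 [ 505.15383591 -295.71548771    8.        ] [ 507.12981266 -265.42095713    8.        ] [ 493.73444595 -433.938436      8.        ] 169.04903588972797 mid [ 501.82577551 -337.5834231     8.        ] [ 501.34532673 -338.19141626    8.        ] [ 501.42068068 -337.24344236    8.        ] yaw dir -94.54485543671846
vials bottoms green/blue/white/red/purple pos [[ 577.83361065 -137.43422345   47.        ]
 [ 548.8097386  -188.3136923    47.        ]
 [ 427.383094   -193.99213748   47.        ]
 [ 436.98015601 -277.4117825    47.        ]
 [ 383.22133135 -252.07514382   47.        ]]
hl [[ 328.20785572 -220.12451426    9.        ]
 [ 216.99804872 -246.43952299    9.        ]] pen [[ 628.60482499 -185.0902552     5.        ]
 [ 634.76329592 -322.90512887    5.        ]] blister [[ 651.20184692 -137.63272427    3.        ]
 [ 608.40919572 -136.92584136    3.        ]]
```

View pics/ov.png

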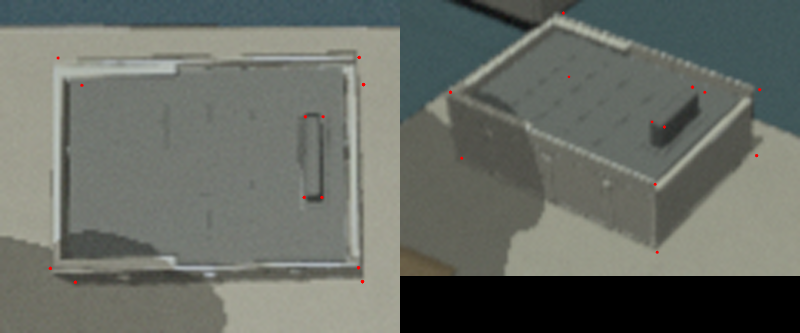

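The overlay fits to about 2 mm, with a box yaw of about +1°, and lengths check out (syringes 169 and 171 mm). Starting on the lid.

```bash
cat >> h.py <<'E'
YAW=0.017; G=np.array([536.7,41.6,0]); BR=R.from_euler("z",YAW)
BOX=G+BR.apply([0,75,0])
def box(x,y,z): return BOX+BR.apply([x,y,z])
def st(m=""): print(m,"t%.1f"%telemetry.read_time(),np.round(telemetry.read_ee_pos(),1),"w%.1f"%telemetry.read_gripper_width(),"F",np.round(telemetry.read_ft_force(),1))
def snap(n):
    for k in("top","scene"):
        c=eyes.capture(k); np.savez(f"{k}_{n}.npz",**c); cv2.imwrite(f"pics/{k}_{n}.png",c["color"][:,:,::-1])
DOWN=tool(np.pi/2+YAW)
def q(r): return r.as_quat()
E
python3 - <<'E'
from h import *
off=63-73   # TCP z relative to lid_grip
p=box(0,-75,63)
manip.move_ptp(p+[0,0,90],q(DOWN)); st("above")
hand.grip(50)
print("guard",manip.movel(p,rate=80,guard=8)); st("down")
hand.grip(0); st("grip")
print(telemetry.read_gripper_force())
E
```

```text
above t2.3 [536.9  42.9 153.2] w85.8 F [-0.  1.  0.]
guard False
down t4.0 [537.2  41.7  63.6] w50.2 F [ 0.7 -1.3  0.2]
grip t4.4 [537.1  41.6  63.6] w10.8 F [-0.8  0.1  4.1]
59.21039521694183
```

```bash
cat > lid.py <<'E'
from h import *
tcp=np.array(telemetry.read_ee_pos()); off=BR.inv().apply(tcp-box(0,96.5,56))  # rel. to tail
r0=R.from_quat(telemetry.read_eef_rot())
def lidpose(th,dy=0,dz=0):
    rx=R.from_rotvec(BR.apply([-th,0,0])); 
    return box(0,96.5+dy,56+dz)+rx.apply(BR.apply(off)), q(rx*r0)
E
python3 - <<'E'
from lid import *
for th in(.015,.03,.046):
    p,o=lidpose(th); manip.movel(p,rot=o,rate=20)
st("tilt")
for dy,dz in((-35,.5),(-80,2),(-110,4)):
    p,o=lidpose(.046,dy,dz); manip.movel(p,rot=o,rate=60); st(dy)
    if dy==-35: snap("draw")
p,o=lidpose(.02,-115,30); manip.movel(p,rot=o,rate=60)
p,o=lidpose(0,-118,60); manip.movel(p,rot=o,rate=80); st("up"); snap("lift")
c=np.load("scene_lift.npz")["color"][120:320,160:460]
cv2.imwrite("pics/l1.png",cv2.resize(c,None,fx=2.5,fy=2.5)[:,:,::-1])
E
```

```text
tilt t5.3 [537.2  42.5  71.6] w11.0 F [-0.2  0.5 -0. ]
-35 t6.0 [537.8   7.2  72. ] w10.6 F [-0.8  0.5 -1. ]
-80 t7.0 [538.5 -37.4  73.4] w10.8 F [-0.1 -0.  -0.8]
-110 t7.7 [539.  -68.   75.4] w10.9 F [-0.1  0.3 -0.3]
up t8.7 [539.4 -76.6 124. ] w10.6 F [-0.6 -0.1  0.1]
```

View pics/l1.png

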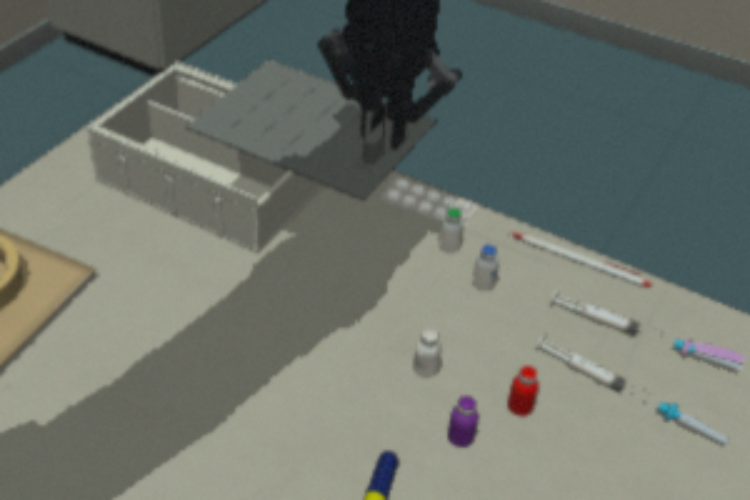

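The lid is out, held level at crop (310,125), and all the objects are where they were. Next I lay it down.

```bash
python3 - <<'E'
from h import *
o=q(tool(np.pi/2)); x,y=387,-140
print(kinematics.inverse_kinematics([x,y,7.6],o))
manip.movel([x,y,110],rot=o,rate=150); st("over")
manip.movel([x,y,25],rate=80); st()
print(manip.movel([x,y,5],rate=20,guard=4)); st("touch")
manip.pause(.2);hand.grip(30); manip.pause(.3); st("open")
manip.movel([x,y,120],rate=150); 
manip.move_ptp([470,60,260],o); st(); snap("laid")
c=np.load("scene_laid.npz")["color"][100:350,160:480]
cv2.imwrite("pics/l2.png",cv2.resize(c,None,fx=2.4,fy=2.4)[:,:,::-1])
E
```

```text
[ 0.423746    0.46649278 -0.16229345  2.27045212  0.18082659  0.41598307
  1.68363385]
over t10.0 [ 388.2 -139.7  110.2] w10.6 F [ 0.7 -0.3 -0.7]
 t11.2 [ 387.4 -140.1   25.4] w10.8 F [ 0.5  1.1 -1.1]
True
touch t12.1 [ 386.8 -139.9    7.5] w10.7 F [-1.   0.1  6. ]
open t12.9 [ 386.2 -139.8    7.2] w30.0 F [-0.7 -0.4  0.2]
 t14.8 [469.1  58.4 258.6] w29.8 F [-0.9 -0.  -0. ]
```

View pics/l2.png

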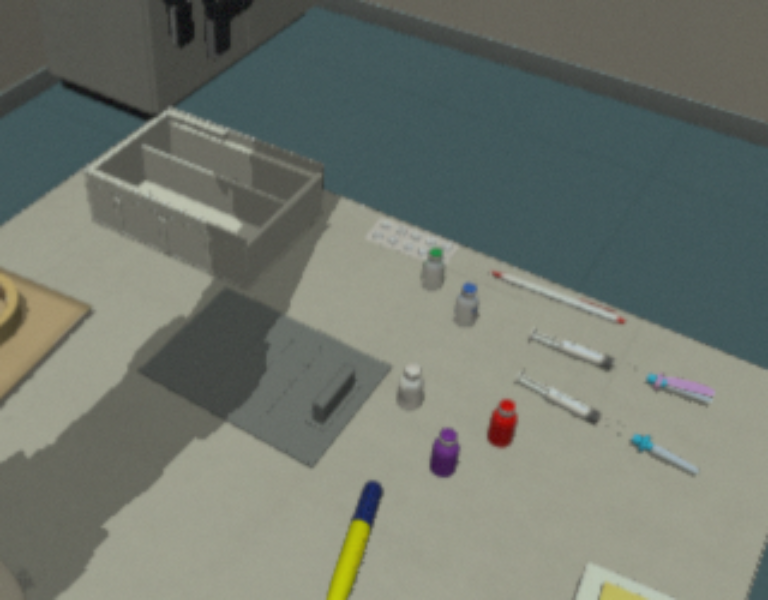

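Lid lies flat at crop (265,370), clear of everything. Now vials.

```bash
cat >> h.py <<'E'
def pick(x,y,z,o,opening,wmin,carry=150):
    """down-grasp; returns True when something as wide as wmin is held"""
    manip.move_ptp([x,y,carry],o); hand.grip(opening)
    if manip.movel([x,y,z],rate=130,guard=10): st("hit"); manip.movel([x,y,carry]); return False
    hand.grip(0); w=telemetry.read_gripper_width(); st("grasp")
    manip.movel([x,y,carry],rate=150); st("carry")
    return w>wmin and telemetry.read_gripper_width()>wmin
def place(p,o,opening,carry=150):
    p=np.array(p); up=np.r_[p[:2],carry]
    manip.movel(up,rot=o,rate=200); st("over")
    print("guard",manip.movel(p,rate=90,guard=6)); st("low"); hand.grip(opening); manip.pause(.2)
    manip.movel(up,rate=150)
E
python3 - <<'E'
from h import *
o=q(DOWN)
for n,x,y,by in(("green",578,-138,-60),("blue",550,-189,-2)):
    ok=pick(x,y,14,o,42,17); print(n,ok)
    if not ok: break
    place(box(41,by,20),o,32)
manip.move_ptp([450,60,300],o); snap("v2"); st()
c=np.load("scene_v2.npz")["color"][100:350,160:480]
cv2.imwrite("pics/l3.png",cv2.resize(c,None,fx=2.4,fy=2.4)[:,:,::-1])
E
```

```text
grasp t17.7 [ 579.  -138.2   15.2] w20.0 F [-0.8  0.1  4.8]
carry t18.7 [ 577.1 -137.9  148.9] w20.3 F [ 0.2  0.4 -0.6]
green True
over t19.9 [577.4  55.6 149.7] w20.0 F [-0.3 -0.1 -1.1]
guard False
low t21.4 [578.   57.4  20.6] w20.2 F [-0.2  0.2 -0.9]
grasp t25.9 [ 550.1 -189.    14.2] w0.2 F [-0.4 -0.   0.2]
carry t26.9 [ 549.2 -188.8  149. ] w-0.1 F [-0.5 -1.  -0.1]
blue False
 t28.2 [450.3  58.5 299.1] w-0.2 F [-0.3 -0.  -0. ]
```

View pics/l3.png

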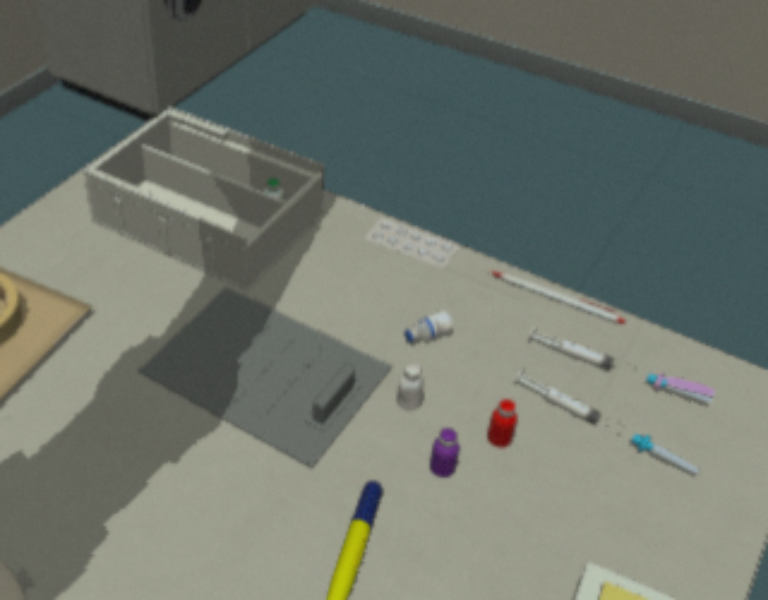

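The green vial is in the box (273,185). The blue one was knocked over and lies from (405,337) to (452,320). I'll locate it from both views.

```bash
python3 - <<'E'
from h import *
s=dict(np.load("scene_v2.npz"));t=dict(np.load("top_v2.npz")); l=np.load("top_laid.npz")["color"]
S=lambda x,y:(160+(x+.5)/2.4-.5,100+(y+.5)/2.4-.5)
print("scene",ray(s,[S(405,337),S(452,320)],11))
d=np.abs(t["color"].astype(int)-l).max(2).astype(np.uint8); d[:140]=0;d[260:]=0;d[:,:280]=0
m=cv2.morphologyEx((d>25).astype(np.uint8),cv2.MORPH_CLOSE,np.ones((3,3)))
for c in cv2.findContours(m,cv2.RETR_EXTERNAL,2)[0]:
    if cv2.contourArea(c)>15: r=cv2.minAreaRect(c); print(r,ray(t,[r[0]],11))
cv2.imwrite("pics/v.png",cv2.resize(t["color"][150:240,280:360],None,fx=7,fy=7,interpolation=cv2.INTER_CUBIC)[:,:,::-1][:600])
E
```

```text
scene [[ 488.3520588  -154.47887146   11.        ]
 [ 534.23162691 -181.23816439   11.        ]]
((281.5, 252.0), (3.0, 14.0), 0.0) [[369.61722396 -68.18006037  11.        ]]
((325.0000305175781, 186.50001525878906), (11.180339813232422, 33.98823165893555), 26.56505012512207) [[ 528.64930294 -175.58461336   11.        ]]
((309.69232177734375, 165.03846740722656), (10.001924514770508, 10.78638744354248), 11.309932708740234) [[ 582.33873964 -138.92037869   11.        ]]
```

View pics/v.png

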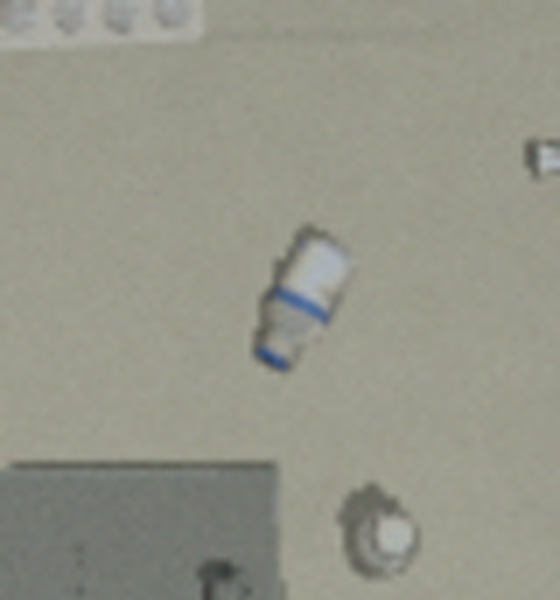

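Blue lies with its base at crop (328,243) and its cap at (272,358). I'll place the white vial first, then the lying one, dropping it between the other two with its axis along the compartment.

```bash
python3 - <<'E'
from h import *
t=dict(np.load("top_v2.npz")); V=lambda x,y:(280+(x+.5)/7-.5,150+(y+.5)/7-.5)
b,c=ray(t,[V(328,243),V(272,358)],11); d=c-b; L=np.linalg.norm(d); d/=L; m=b+d*20
a=np.arctan2(d[1],d[0]); print("len",L,"grasp",m,"axis",np.degrees(a))
o=q(DOWN); print("white",pick(427.4,-194,14,o,42,17))
if telemetry.read_gripper_width()>17: place(box(41,64,20),o,27)
# lying vial: tool y perpendicular to the axis
g=tool(a-np.pi/2); 
for s in(-np.pi/2,np.pi/2):
    g=q(tool(a+s)); print(s,kinematics.inverse_kinematics(np.r_[m[:2],150],g))
np.save("blue.npy",np.r_[m[:2],a])
E
```

```text
len 45.52696931859302 grasp [ 516.28924745 -170.24560669   11.        ] axis 153.35895618841812
grasp t31.3 [ 428.1 -194.3   15. ] w20.2 F [-1.3  0.3  5.9]
carry t32.4 [ 426.7 -193.7  149.3] w20.3 F [ 0.   0.7 -0.1]
white True
over t34.5 [575.3 180.  150. ] w20.1 F [-0.2 -0.1 -0.3]
guard True
low t35.8 [574.8 181.3  24.2] w20.0 F [-0.7 -0.7  5. ]
-1.5707963267948966 [ 0.3080184   0.3785744  -0.04750375  1.90333499  0.02315666  0.86020332
  1.35458988]
1.5707963267948966 [-0.6482466   0.84779658  1.35575947  1.93192714 -0.91602498  1.17725928
 -0.96886154]
```

```bash
python3 - <<'E'
from h import *
x,y,a=np.load("blue.npy")
ok=pick(x,y,4,q(tool(a-np.pi/2)),45,15); print(ok)
if ok:
    o=tool(YAW); p=box(38,2,150); manip.movel(p,rot=q(o),rate=150); st("over")
    p=box(38,2,59); print(manip.movel(p,rate=60,guard=6)); st("low")
    hand.grip(32); manip.pause(.3); manip.movel(box(38,2,160))
manip.move_ptp([450,40,300],q(DOWN)); snap("v3"); st()
for n,(r0,r1,c0,c1) in dict(top=(140,240,150,430)).items():
    c=np.load(f"{n}_v3.npz")["color"][r0:r1,c0:c1]; cv2.imwrite("pics/l4.png",cv2.resize(c,None,fx=2.8,fy=2.8,interpolation=cv2.INTER_CUBIC)[:,:,::-1])
E
```

```text
grasp t40.5 [ 517.  -170.5    5. ] w19.5 F [-0.5  0.1  6.5]
carry t41.7 [ 515.5 -170.   149.1] w19.8 F [-0.9 -0.4 -1. ]
True
over t43.8 [573.4 118.5 149.9] w19.8 F [-0.2 -0.2 -1.1]
False
low t45.5 [573.8 119.3  59.4] w19.3 F [-0.1 -0.2 -0.3]
 t48.4 [450.   40.2 299.4] w32.0 F [-0.7 -0.4 -0.3]
```

View pics/l4.png

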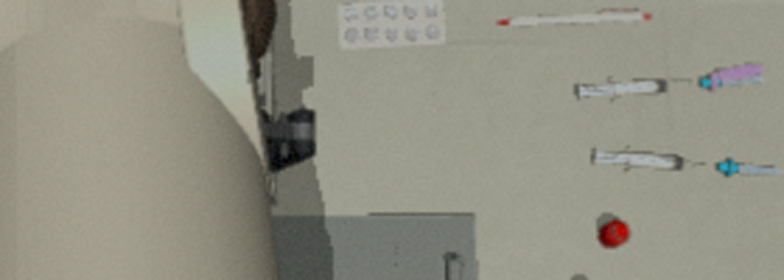

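The top view shows both syringes untouched; the arm hides the box. Syringes next.

```bash
python3 - <<'E'
from h import *
for n,x,y,deg,bx,bz in(("s1",574,-325.8,6.83,-39,9),("s2",501.5,-337.7,-4.54,-12,20)):
    ok=pick(x,y,2.5,q(tool(np.radians(deg))),40,7); print(n,ok)
    if not ok: break
    place(box(bx,12,bz),q(tool(YAW)),19)
manip.move_ptp([430,-250,300],q(DOWN)); snap("s"); st()
c=np.load("top_s.npz")["color"][140:225,150:270]; cv2.imwrite("pics/l5.png",cv2.resize(c,None,fx=6,fy=6,interpolation=cv2.INTER_CUBIC)[:,:,::-1])
E
```

```text
grasp t51.8 [ 574.9 -326.1    3.6] w9.5 F [-0.8  0.7  5.5]
carry t53.0 [ 573.2 -325.3  148.7] w9.6 F [ 0.4 -0.7 -1.4]
s1 True
over t55.4 [496.4 127.  150. ] w9.3 F [-0.2  0.1  0.2]
guard True
low t56.7 [496.3 128.1  26. ] w9.4 F [1.9 0.6 3.6]
grasp t61.8 [ 502.2 -338.     3.4] w9.8 F [-1.3  0.6  6.2]
carry t62.9 [ 500.8 -337.1  148.9] w9.4 F [ 0.4  0.  -1.3]
s2 True
over t65.4 [523.3 127.4 150. ] w9.2 F [-0.   0.7  1.4]
guard False
low t67.0 [523.7 128.5  20.6] w9.3 F [0.1 0.1 0.5]
 t70.6 [ 430.3 -249.3  299.6] w19.1 F [ 0.1 -0.3 -0.5]
```

View pics/l5.png

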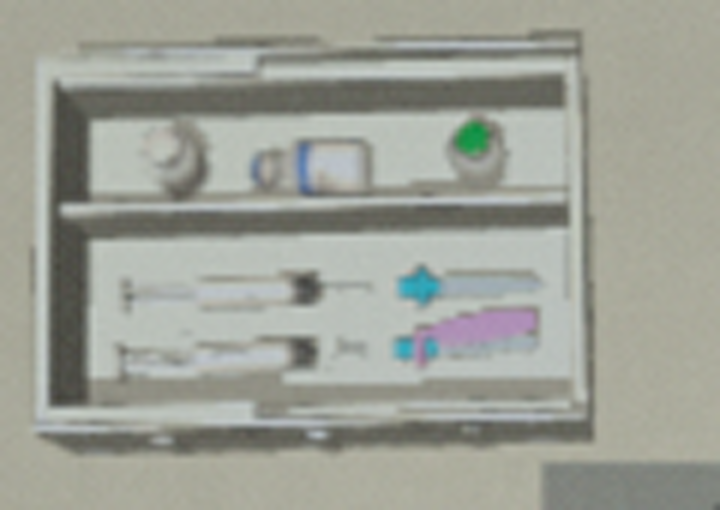

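View pics/scene_s.png

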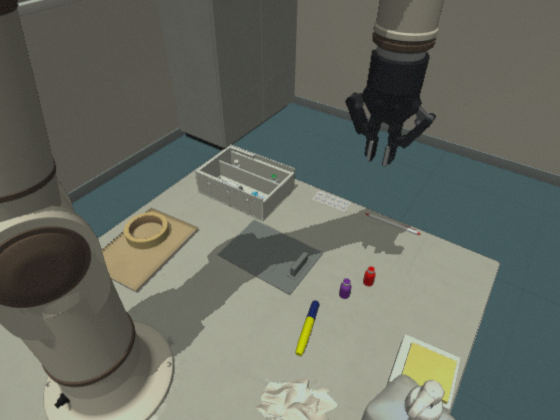

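Crop: three vials in the narrow compartment, at (165,150), (310,167) and (475,150). Both syringes lie flat in the wide one, at y≈290 and 350. The lid is flat, and the pen, highlighter and look-alikes are untouched.

```bash
python3 -c "
from h import *
manip.pause(.5); st(); print(ticket.job_done())"
```

```text
t71.1 [ 430. -250.  300.] w19.0 F [-0.5  0.7  0.1]
the job is handed in; nothing more can be done
None
```

The job is handed in at 71 s: the lid lies flat on the desk with its bar up, all three vials are in the narrow compartment (one lying down, after it was knocked over mid-run), and both syringes lie flat in the wide one; the pen and highlighter were left alone, and no verdict was returned.

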